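# Snap the forked tube rest over to its working side

## Task

Get the forked tube rest on the welding table ready for the next tube: push its parked sprung arm up and past the upright until it snaps over to the stop on the other side, then leave it there. Leave the smaller roller rest folded as it is.

Things in the scene. Friction and masses are not known exactly. Their poses are not given: they have to be found in the camera images.
- rest_pivot (a point): Middle of the pivot pin of the forked tube rest, fixed, 45 mm above the table, over a base plate 110 (along x) x 80 x 10 mm with two grey cheeks up to 59 mm high. x is level and points to the side where the arm is parked, y runs along the pin, z up. Within 70 mm of the arm's swing nothing else is higher than 25 mm.
- rest_head (a point): Middle of the fork's crosspiece, 108 mm from the pivot. The arm is a dark steel bar 24 x 10 mm. The crosspiece is 80 mm wide along y, 24 mm along the arm and 10 mm thick; on its ends two prongs 12 mm wide, 56 mm apart inside, reach to 139 mm from the pivot, so to 184 mm above the table when upright. This frame turns with the arm and equals the pivot's while parked.
- rest (a joint): Angle of the forked arm in rad: 0 parked (leans 50 degrees from upright towards the pivot's +x), 0.873 upright, 1.571 at the working stop (leans 40 degrees to -x). An over-centre spring drives it from upright to either stop: leaving the parked stop takes about 9 N pushed level at the crosspiece, less towards upright; just past it, it snaps over and stays.
- prop_head (a point): Middle of the roller of the smaller roller rest, which has the same base and spring but an arm 95 mm long, ending in a steel roller 24 mm in diameter and 52 mm long instead of a fork. It is folded to its stop, this point about 98 mm above the table and 64 mm out from its pivot, and must stay so. It may stand to the left or to the right of the forked rest.

How it is judged:
By the outcome, as a careful person would: the job done as asked, in the order asked, and still so for the second after the job is handed in, with the robot touching nothing.
It also fails if it takes over 32 s, if anything falls off the work surface, if the arm or the gripper's body presses on something with over 40 N, if the wrist force passes 120 N, or if a joint passes its speed limit or range.

## Robot

A 6-joint arm with a two-finger parallel gripper is mounted at the origin on the work surface. World frame = base frame: x ahead of the robot, y to its left, z up, the work surface at z = 0. Lengths are in m, angles in degrees, forces in N, time in s.
With the tool pointing down it reaches from about 0.35 to 0.875 m from the base axis. Payload 4.2 kg.
Tool frame: the origin (TCP) lies midway between the tips of the shut fingers; the grasp point (between the pads) lies 19 mm behind it; z points along the fingers, y is the line along which they close (so a half turn about z gives the same grasp; the last joint's range is limited). The gripper opens to 87 mm and grips with 3 to 60 N. Pads are 19 mm wide; open, the fingers measure 117 mm over their backs; the gripper's body (75 mm by 190 mm) begins 51 mm behind the grasp point.
Start: joints at [14.817, 22.042, 0.453, 0, -68.411, -14.817], TCP at [0.625, 0, 0.223] pointing down, gripper open.
Joint ranges: [-179.83, 179.83], [-69.29, 118.12], [-61.27, 80.66], [-181.25, 117.63], [-171.15, -9.14], [-177.46, 177.46]. Speed limits (degrees/s): [159.86, 159.86, 180, 180, 180, 180].

## Interface

Orientations are given as a 3x3 rotation matrix whose columns are the frame's x, y, z axes.
In Python, from station import r, capture, sense, finish_job gives the robot as it stands (r), with the cameras as plain functions, the readings as plain functions and the job as plain functions.
- The arm moves only by the tool step_hand, called after "Call:" by a JSON object that holds its "fn" and its "kwargs", one argument or row to a line. Schema: {"type":"object","properties":{"segments":{"type":"array","items":{"type":"number"},"minItems":7,"maxItems":56},"only":{"type":"string"},"quiet":{"type":"boolean"},"lines":{"type":"string"}},"required":["segments"],"additionalProperties":false}. segments is one flat list of numbers that holds 1 to 8 rows one after another, with no inner brackets; each row has 7 numbers: the opening from 0.0 (shut) to 1.0 (fully open), then dx, dy, dz in m, then a rotation vector rx, ry, rz in degrees; each row is the pose to reach, as a shift and turn from the pose commanded when the call began, along the tool's axes at that moment; what a row does not reach only later rows make up. A row lasts 1/10 s, in which the tool goes at most 0.05 m and 8.59 degrees, less where a joint would pass 70% of its speed; a pose out of reach is approached as far as the arm can. The fingers move at their own pace and stop on an object; the grip force is fixed at half the most. Time passes only in rows, so rows that do not move let the fingers close. The tool returns the time, the measured TCP pose, the force, the opening and the grip force at its end. only (a regular expression) keeps the lines of the reply that match it, lines (a string "A,B") keeps lines A to B, and quiet returns only ok. Input that does not fit is refused with a message, and nothing moves.
- sense(): the state, without advancing time (a new reading comes with each control period).
- capture(name): name is "scene" or "side" or "wrist"; returns a dict with "pixels" (480x640x3 uint8, red, green, blue), "z_map" (480x640 float32, m along the optical axis (not along the pixel's ray), 0 where there is no reading), "K" (3x3 intrinsics, pixels), "world_from_camera" (4x4, takes a point from camera to world coordinates). Camera axes: x right, y up, looking along -z (the intrinsics and any distortion apply to the point x, -y, -z); pixel columns grow to the right and rows downward; lengths in m; the calibration is good to about 2 mm. The wrist camera is an equidistant fisheye: a pixel r from the principal point sees the ray r / f radians off the axis. A picture is of the moment at which its call begins.
- finish_job(): hands the job in; it is judged then, once.
The state is a dict: "time_s": time; "joints": joint angles; "joint_velocities": joint speeds; "effort": joint torques, N m; "tcp_pos": TCP position; "ee_rot": TCP orientation; "wrist_force": force on the tool from outside, world axes, zero at the start; "moment": the same for the moment, N m; "gripper_width": opening from 0.0 (shut) to 1.0 (fully open); "gripper_force": force on a finger pad.
Only numpy, scipy, OpenCV 4.12 (cv2) and the standard library are available. Lean on these libraries where they do the work, as an engineer would, in place of code of your own. Each camera call takes 0.05 s, during which the arm holds its last target. There are 200 camera calls.

## Working session

There is one attempt and no reset: what is moved stays moved. The work goes in short steps, Python scripts to look and compute and a tool call to move; the robot and the scene stay as the last step left them, time stands still between calls to the robot, and variables do not carry over. Pictures are saved under pics/ and viewed, at most 10 in all, crops included, and the job is handed in when it is done.

```bash
ls; mkdir -p pics
```

Create h.py:
```python
import numpy as np, cv2
from station import r, capture, sense, finish_job
def cap(n):
    c=capture(n); np.savez(f'{n}.npz',**c); return c
def pts(c):
    K=np.array(c['K']);T=np.array(c['world_from_camera']);z=c['z_map']
    v,u=np.mgrid[:480,:640]
    P=np.stack([(u-K[0,2])/K[0,0]*z,-(v-K[1,2])/K[1,1]*z,-z,np.ones_like(z)],-1)
    return (P@T.T)[...,:3]
```

Run:
```python
from h import *
for n in('scene','side'):
    c=cap(n); cv2.imwrite(f'pics/{n}0.png',c['pixels'][...,::-1]); print(n,c['K'],c['world_from_camera'],c.keys())
print(sense())
```

```text
pics
station.py
scene [[577.5741978    0.         319.41595654]
 [  0.         577.5741978  243.29160751]
 [  0.           0.           1.        ]] [[-0.60980347 -0.60543842  0.51145287  1.02895541]
 [ 0.79235478 -0.45129878  0.41049154  0.41581051]
 [-0.01770929  0.6555713   0.75492559  0.86871989]
 [ 0.          0.          0.          1.        ]] dict_keys(['pixels', 'z_map', 'K', 'world_from_camera'])
side [[546.85904143   0.         317.16167875]
 [  0.         546.85904143 236.54202666]
 [  0.           0.           1.        ]] [[-0.69422892  0.38969341 -0.60513242  0.06494387]
 [-0.71972647 -0.38324807  0.57889094  0.48288995]
 [-0.00632584  0.83741266  0.54653456  0.52889877]
 [ 0.          0.          0.          1.        ]] dict_keys(['pixels', 'z_map', 'K', 'world_from_camera'])
{'time_s': 0.1, 'joints': array([ 1.48172457e+01,  2.20831939e+01,  3.89265244e-01, -2.43211600e-02,
       -6.84113581e+01, -1.48147550e+01]), 'joint_velocities': array([ 0.07408693, -0.05114783,  0.09406803,  0.04316717, -0.06810067,
        0.01105492]), 'effort': array([ 1.65357815e-04, -3.91689312e+01,  1.87934643e+01,  4.23187181e+00,
        1.34990664e-02, -6.93199490e-05]), 'tcp_pos': array([6.24472210e-01, 2.22121987e-05, 2.21616201e-01]), 'ee_rot': array([[-1.12992524e-04, -9.99998231e-01, -1.87740283e-03],
       [-9.99999990e-01,  1.13158596e-04, -8.83524426e-05],
       [ 8.85647306e-05,  1.87739283e-03, -9.99998234e-01]]), 'wrist_force': array([ 0.18197545,  0.2145615 , -0.17494408]), 'moment': array([-0.01307403, -0.00342441, -0.05076981]), 'gripper_force': 0.0, 'gripper_width': 0.9994767447145962}
```

View pics/scene0.png

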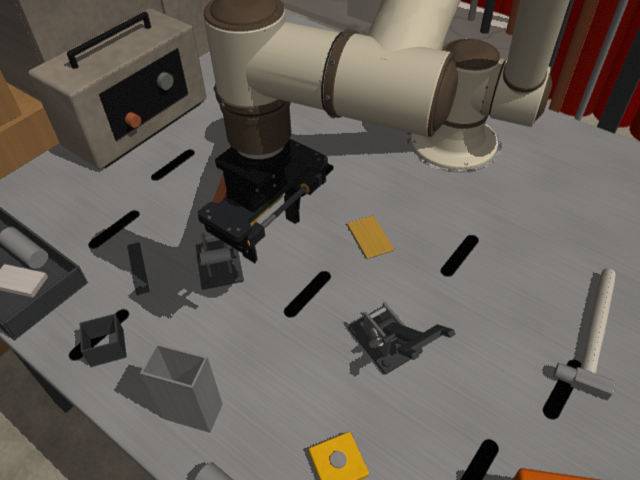

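View pics/side0.png

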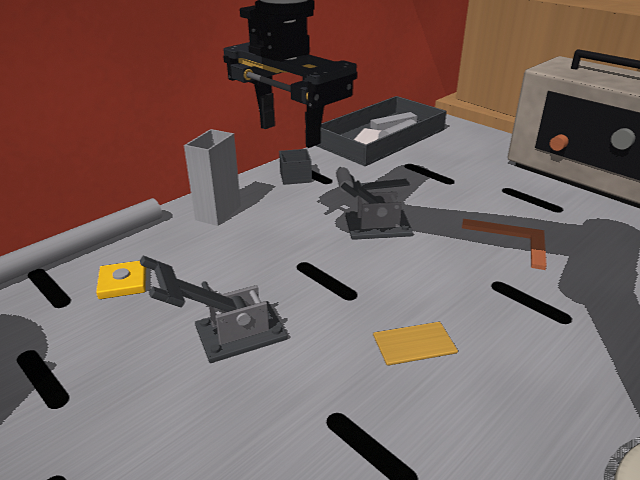

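The scene view shows one rest at about (395,340), with its arm pointing to (450,330). The other is under the gripper at about (217,265). In the side view, the fork is at about (160,280) on the near rest (240,325), and the roller rest is at about (375,210). Next I'll enlarge the near rest and measure it from depth.

Run:
```python
from h import *
a=np.load('scene.npz');b=np.load('side.npz')
A=cv2.resize(a['pixels'][290:380,335:465],None,fx=3,fy=3,interpolation=2)
B=cv2.resize(b['pixels'][245:370,130:300],None,fx=3,fy=3,interpolation=2)
im=np.zeros((375,910,3),np.uint8);im[:270,:390]=A;im[:375,400:]=B
cv2.imwrite('pics/z1.png',cv2.resize(im,(800,330))[...,::-1])
for c,(u0,v0,u1,v1) in((a,(335,290,465,380)),(b,(130,245,300,370))):
    P=pts(c)[v0:v1,u0:u1].reshape(-1,3)
    uu,vv=np.meshgrid(np.arange(u0,u1),np.arange(v0,v1));uv=np.stack([uu,vv],-1).reshape(-1,2)
    img=c['pixels'][v0:v1,u0:u1].reshape(-1,3)
    print('table z',np.median(P[:,2]))
    for lo,hi in((.006,.014),(.03,.045),(.05,.062),(.065,.08),(.08,.095),(.095,.11),(.11,.125),(.125,.16)):
        m=(P[:,2]>lo)&(P[:,2]<hi)
        if m.sum()>5: print(lo,m.sum(),P[m].mean(0).round(4),cv2.minAreaRect(P[m][:,:2].astype(np.float32)*1000),uv[m].mean(0))
```

```text
table z 0.000470951239899875
0.006 1015 [0.5699 0.1723 0.0097] ((555.4768676757812, 182.0916748046875), (137.3598175048828, 79.41336822509766), 70.22510528564453) [379.65123153 346.58719212]
0.03 150 [0.5665 0.1628 0.0379] ((559.7496337890625, 165.19606018066406), (75.18875885009766, 42.84793472290039), 49.66415786743164) [376.9        333.35333333]
0.05 613 [0.5537 0.1649 0.0558] ((551.89697265625, 168.4730224609375), (78.09242248535156, 55.965091705322266), 55.12892150878906) [382.82707993 322.84502447]
0.065 178 [0.5709 0.1934 0.074 ] ((570.1424560546875, 195.39987182617188), (48.1635627746582, 26.643030166625977), 12.868812561035156) [392.5        332.75280899]
0.08 119 [0.5684 0.21   0.0874] ((566.372314453125, 212.3412628173828), (26.61261749267578, 24.11403465270996), 72.73278045654297) [402.99159664 332.48739496]
0.095 120 [0.5754 0.2264 0.1027] ((573.4745483398438, 229.52691650390625), (24.19942855834961, 80.57835388183594), 78.46562957763672) [410.48333333 335.75833333]
0.11 524 [0.5807 0.2471 0.1192] ((579.9379272460938, 247.61358642578125), (29.73337173461914, 79.79379272
[... 830 characters left out ...]
947266), 60.22496795654297) [214.68518519 297.42592593]
0.08 236 [0.5586 0.2142 0.0876] ((563.1185302734375, 214.7700653076172), (30.560829162597656, 26.858530044555664), 65.43582153320312) [201.90254237 294.94067797]
0.095 221 [0.5628 0.2309 0.1024] ((556.5420532226562, 235.37472534179688), (22.504810333251953, 57.96049118041992), 53.40043258666992) [187.22624434 290.18552036]
0.11 722 [0.5698 0.2492 0.1189] ((574.6956176757812, 248.37722778320312), (31.831148147583008, 81.40082550048828), 69.1474609375) [169.44736842 283.78808864]
0.125 395 [0.576  0.2633 0.1308] ((581.0707397460938, 261.0877685546875), (22.739627838134766, 81.80391693115234), 70.04130554199219) [154.91139241 278.96708861]
```

View pics/z1.png

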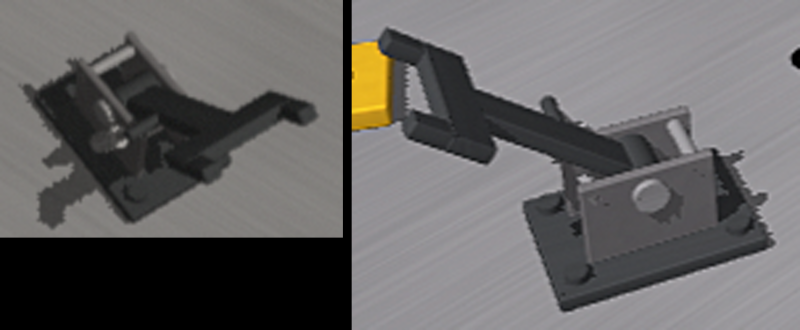

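The enlarged crops confirm the fork is on the near rest. The crosspiece and prong tips are 80 mm wide at z ≈ 0.115–0.135, so it is parked at a 50° lean. The lean direction is (0.35, 0.937) and the pivot is at about (0.549, 0.167). I'll put the shut fingers between and beyond the prongs at about (0.591, 0.284), yawed 20°, while staying high.

Call:
{"fn": "step_hand", "kwargs": {
  "segments": [0,-0.05,0.006,0,0,0,7,0,-0.1,0.012,0,0,0,14,0,-0.15,0.018,0,0,0,20,0,-0.2,0.024,0,0,0,20,0,-0.245,0.03,0,0,0,20,0,-0.284,0.034,0,0,0,20,0,-0.284,0.034,0,0,0,20,0,-0.284,0.034,0,0,0,20]
}}

```text
time_s: 0.9
tcp_pos: [0.5904, 0.2848, 0.2216]
ee_rot: [[-0.34, -0.94, -0.001], [-0.94, 0.34, -0.001], [0.001, 0.001, -1.0]]
wrist_force: [0.1, -1.0, 0.5]
gripper_width: 0.358
gripper_force: 0.0
```

Run:
```python
from h import *
im=[]
for n in('scene','side'):
    c=cap(n); im.append(c['pixels'])
cv2.imwrite('pics/s2.png',cv2.resize(np.hstack([im[0][100:],im[1][100:]]),(800,238),interpolation=cv2.INTER_AREA)[...,::-1])
p=sense()['tcp_pos'];d=p[:2]-[.549,.167];print(p,d@[.35,.937],d@[-.937,.35]);print(sense()['ee_rot'])
b=np.load('side.npz');P=pts(b)[150:245,320:420].reshape(-1,3);m=(P[:,2]>.08)&(P[:,2]<.13);print('prop top',P[m].mean(0),P[m].max(0))
```

```text
[0.59090071 0.28310583 0.22219325] 0.12345641215718817 0.0013760782369799081
[[-3.42727649e-01 -9.39434454e-01 -8.15667371e-04]
 [-9.39434371e-01  3.42728198e-01 -6.67347231e-04]
 [ 9.06481189e-04  5.37547616e-04 -9.99999445e-01]]
prop top [ 0.62591696 -0.12602477  0.09971705] [ 0.66437265 -0.10310849  0.11216236]
```

View pics/s2.png

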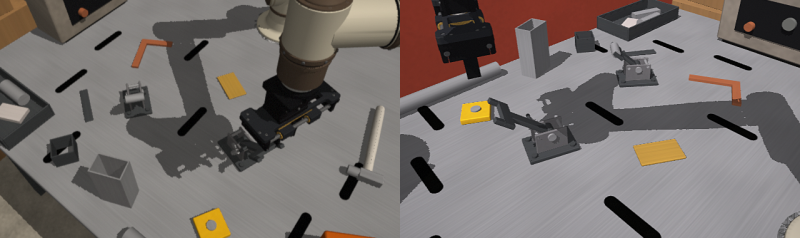

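The gripper hovers beyond the fork: in the composite's side half it is at about (470,60), with the fork at (500,110). The roller rest at (635,65) is well clear. I'll let the fingers shut, then lower.

Call:
{"fn": "step_hand", "kwargs": {
  "segments": [0,0,0,0,0,0,0,0,0,0,0,0,0,0,0,0,0,0.02,0,0,0,0,0,0,0.05,0,0,0,0,0,0,0.08,0,0,0,0,0,0,0.105,0,0,0,0,0,0,0.12,0,0,0,0,0,0,0.12,0,0,0]
}}

```text
time_s: 1.8
tcp_pos: [0.5897, 0.2822, 0.0999]
ee_rot: [[-0.343, -0.939, -0.005], [-0.939, 0.343, -0.003], [0.005, 0.003, -1.0]]
wrist_force: [0.0, 0.6, 0.4]
gripper_width: 0.004
gripper_force: 0.0
```

Run:
```python
from h import *
c=cap('side');cv2.imwrite('pics/s3.png',cv2.resize(c['pixels'][150:370,60:320],None,fx=2.5,fy=2.5)[...,::-1])
```

```text
(no output)
```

View pics/s3.png

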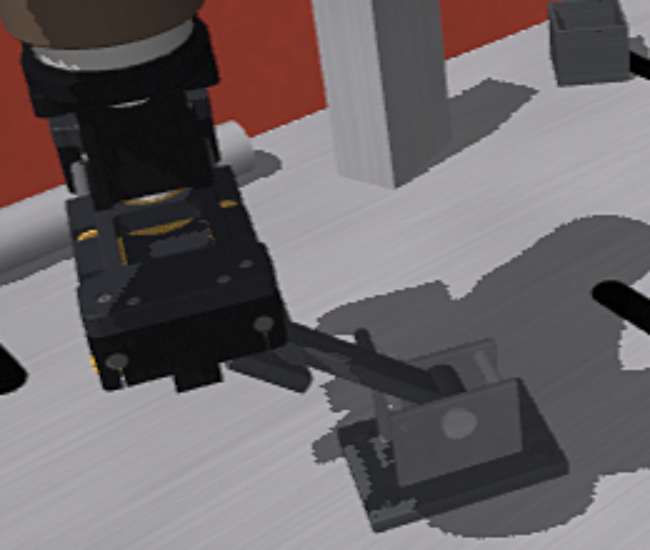

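The shut fingers are now low and just outside the fork; the fingertip shows at about (200,380) and the near prong at (270,370). There is no contact yet. Pushing along tool +x while rising.

Call:
{"fn": "step_hand", "kwargs": {
  "segments": [0,0.01,0,-0.003,0,0,0,0,0.02,0,-0.007,0,0,0,0,0.03,0,-0.012,0,0,0,0,0.04,0,-0.018,0,0,0,0,0.05,0,-0.023,0,0,0,0,0.06,0,-0.028,0,0,0,0,0.07,0,-0.032,0,0,0,0,0.07,0,-0.032,0,0,0]
}}

```text
time_s: 2.65
tcp_pos: [0.5691, 0.2191, 0.1389]
ee_rot: [[-0.342, -0.94, 0.009], [-0.94, 0.342, 0.005], [-0.008, -0.006, -1.0]]
wrist_force: [1.9, 2.1, 1.7]
gripper_width: 0.008
gripper_force: 1.7
```

Run:
```python
from h import *
c=cap('side');cv2.imwrite('pics/s4.png',cv2.resize(c['pixels'][120:370,80:340],None,fx=2.3,fy=2.3)[...,::-1])
print(sense()['wrist_force'],sense()['tcp_pos'])
```

```text
[1.57805453 3.27554962 2.56256262] [0.56867103 0.21901607 0.13781046]
```

View pics/s4.png

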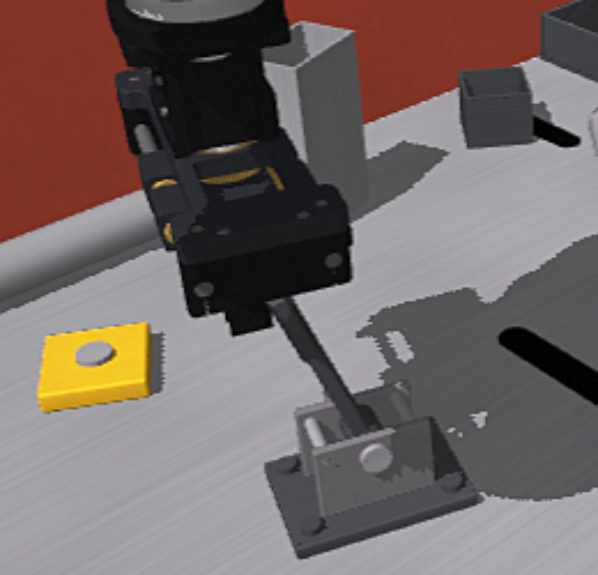

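The arm is rising, with its bar running from (360,420) to (280,310), and the force is only about 4 N. Continuing past upright.

Call:
{"fn": "step_hand", "kwargs": {
  "segments": [0,0.01,0,-0.002,0,0,0,0,0.02,0,-0.005,0,0,0,0,0.03,0,-0.007,0,0,0,0,0.04,0,-0.008,0,0,0,0,0.05,0,-0.008,0,0,0,0,0.06,0,-0.008,0,0,0,0,0.065,0,-0.008,0,0,0,0,0.065,0,-0.008,0,0,0]
}}

```text
time_s: 3.5
tcp_pos: [0.5444, 0.1562, 0.1424]
ee_rot: [[-0.343, -0.939, -0.001], [-0.939, 0.343, -0.0], [0.001, 0.001, -1.0]]
wrist_force: [-0.1, -0.4, 0.2]
gripper_width: 0.005
gripper_force: 0.0
```

Run:
```python
from h import *
c=cap('side');cv2.imwrite('pics/s5.png',cv2.resize(c['pixels'][120:370,80:340],None,fx=2.3,fy=2.3)[...,::-1])
print(sense()['wrist_force'],sense()['tcp_pos'])
```

```text
[ 0.17678611  0.23653029 -0.81363918] [0.5447202  0.15676715 0.14254817]
```

View pics/s5.png

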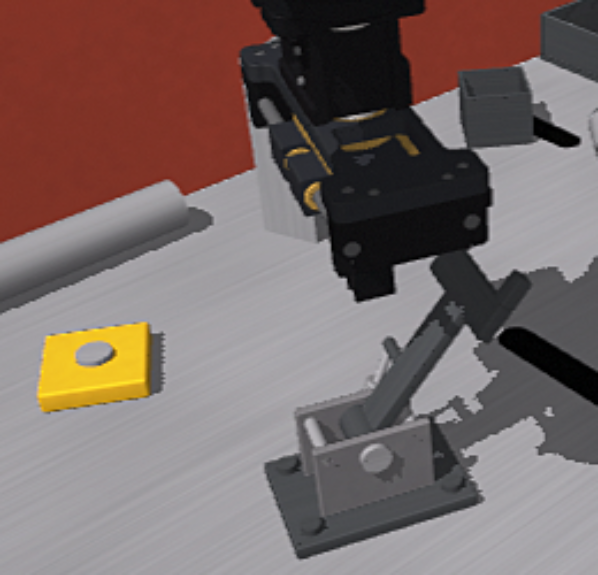

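The fork has snapped over, with its bar running from (370,420) to (460,290) towards the other side, and the fingers feel no force. I'll back away and up, then check.

Call:
{"fn": "step_hand", "kwargs": {
  "segments": [0,-0.03,0,0,0,0,0,0,-0.07,0,0,0,0,0,0,-0.11,0,-0.02,0,0,0,0,-0.13,0,-0.06,0,0,0,0,-0.13,0,-0.1,0,0,0,0,-0.13,0,-0.12,0,0,0,0,-0.13,0,-0.12,0,0,0,0,-0.13,0,-0.12,0,0,0]
}}

```text
time_s: 4.35
tcp_pos: [0.589, 0.2797, 0.2621]
ee_rot: [[-0.342, -0.94, -0.001], [-0.94, 0.342, 0.0], [-0.0, 0.001, -1.0]]
wrist_force: [0.2, -0.9, -0.6]
gripper_width: 0.003
gripper_force: 0.0
```

Run:
```python
from h import *
c=cap('side');cv2.imwrite('pics/s6.png',c['pixels'][120:370,80:480][...,::-1])
P=pts(c)[200:360,180:320].reshape(-1,3);m=P[:,2]>.105;d=P[m][:,:2]-[.549,.167];print(P[m].mean(0),P[m][:,2].max(),(d@[.35,.937]).min())
P=pts(c)[150:245,320:420].reshape(-1,3);m=(P[:,2]>.08)&(P[:,2]<.13);print('prop',P[m].mean(0),P[m].max(0))
print(sense()['wrist_force'])
```

```text
[0.493876   0.12868999 0.15425801] 0.5288987675983361 -0.09068323172876211
prop [ 0.62596114 -0.12590612  0.09982772] [ 0.66552171 -0.10267129  0.11154862]
[ 0.12001191  0.18266944 -0.53426696]
```

View pics/s6.png

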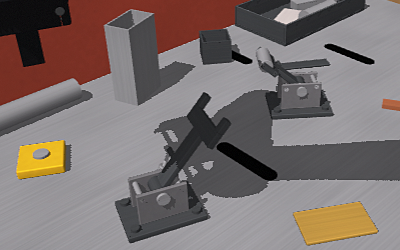

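The fork stands at the working stop at about (205,120). Its prongs reach 91 mm past the pivot, against about 89 mm expected. The roller rest at (300,85) has not moved, and the gripper is clear.

```bash
python3 -c "
from station import r, capture, sense, finish_job
print(finish_job())"
```

```text
the job is handed in; nothing more can be done
None
```

The forked rest's arm has snapped over to its working stop, the roller rest is still folded and untouched, the gripper is clear, and the job is handed in (about 4.4 s of robot time).

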